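# Lay the caul on the glue-up pile

## Task

A freshly glued pile of thin wooden strips lies on the white glue-up form, and nobody has measured how high it has become. Take from the dowel rack the caul that matches the pile in both length and width, lay it flat on the bench and let go so that you can take it again across its width, then lower it gently onto the pile, flush with it all round, letting go only once you feel it resting there. Leave the other pieces in the rack and everything else on the bench where they are.

Things in the scene. Friction and masses are not known exactly. Their poses are not given: they have to be found in the camera images.
- caul: the caul to use: a plain pale wooden block, 180 mm long, 60 mm wide, 30 mm thick, 0.15 to 0.3 kg, loose. Origin at its centre; its x axis runs along the length, y through the thickness, z across the width. It starts standing on its long edge in one of the rack's three slots (z up, its top edge 78 mm above the bench) and can be lifted straight up out of it. Lying flat, its y axis is vertical, either way up
- half_caul: a similar block in another slot, too short: 110 mm long, 60 mm wide, 30 mm thick, origin and axes as for the caul; must stay in its slot
- batten: a slimmer wooden batten in another slot: 180 mm long, only 42 mm wide and 24 mm thick, origin and axes as for the caul; must stay in its slot
- rack: fixed drying rack: wooden base 170 mm (its x) by 230 mm (y) by 18 mm, origin at the centre of its underside. Three slots along its x at y = -80, 0, +80 mm, each kept by four 10 mm dowels at x = -45 and +45 mm, 23 mm either side of the slot's middle, tops 58 mm above the bench. Which piece is in which slot varies. Straight ahead of the robot, 0.45 to 0.65 m from its base axis, the bench is always free
- form: fixed white glue-up form under the pile: a board 230 mm (x) by 110 mm (y) by 22 mm, origin at the centre of its underside on the bench, with three wooden stop blocks whose tops are 44 mm above the bench (two along the +y side of the pile, one at its -x end); they never reach the pile's top
- pile: the pile of 4 mm wooden strips on the middle of the form: 180 mm long (its x axis), 60 mm wide (y), z up, flat level top; it does not move. Origin on the vertical centre line of the pile at a depth that is not given: use x, y and yaw only. The top is somewhere from 30 to 80 mm above the form's upper face; it differs every time and has to be felt or seen
- glue: white glue bottle standing on the bench, 62 mm across, 190 mm high, origin under its centre; leave alone
- tape_measure: black tape measure, 70 x 34 x 62 mm high, origin under its centre; leave alone
- clamp: steel F-clamp lying on its side, bar 300 mm long along its y, arms reaching 95 mm towards its +x, 24 mm high; leave alone
- mallet: wooden mallet lying down, 270 mm long along its x, origin under its middle (head at +x, 120 mm wide, 68 mm high); leave alone
- tape: roll of paper tape lying flat, 100 mm across, 25 mm high; leave alone
- square: try square lying down: wooden stock 120 mm along its x, steel blade 200 mm towards its +y, 18 mm high; leave alone
Things that resemble listed ones, but are neither listed nor needed, are in the scene too. Leave any blue look-alike of the caul alone.

How it is judged (in metres and radians):
On the way, in this order (a step that is already met when the one before it is completed fails the run):
1. the caul lies flat on the bench, let go (angle between the y axis of caul and the z axis of pile, either way round below 0.1 rad and height (world z) of caul below 0.02 m and contact force between the fingers and caul below 0.05 N and linear speed of caul below 0.02 m/s), for 0.2 s.
2. the caul, still held, bears flat on the top of the pile (contact force between caul and pile above 0.4 N and contact force between the fingers and caul above 1 N and angle between the y axis of caul and the z axis of pile, either way round below 0.1 rad and horizontal distance between caul and pile below 0.02 m), for 0.1 s.
At the end, for the whole second after the job is handed in: The caul lies flat (within 0.05 rad) on top of the pile, its centre within 12 mm of the pile's centre seen from above and its length within 0.09 rad of the pile's, bearing on the pile, let go and at rest; the other pieces are still in the rack and everything else is where it was (horizontal distance between caul and pile below 0.012 m and angle between the x axis of caul and the x axis of pile, either way round below 0.09 rad and angle between the y axis of caul and the z axis of pile, either way round below 0.05 rad and contact force between caul and pile above 0.4 N and contact force between the fingers and caul below 0.05 N and linear speed of caul below 0.02 m/s); the robot touches nothing.
It fails at once if the caul is rammed or pressed onto the pile with more than 120 N (contact force between caul and pile above 120 N).
It fails at once if the caul is dropped onto the pile (let go and falling there faster than 0.3 m/s) (horizontal distance between caul and pile below 0.06 m and contact force between the fingers and caul below 0.5 N and linear speed of caul above 0.3 m/s).
It fails at once if another piece in the rack is moved by more than 25 mm (distance of any of half_caul, batten from where it was at the start of the episode above 0.025 m).
It fails at once if another thing on the bench is moved by more than 30 mm (distance of any of glue, tape_measure, clamp, mallet, tape, square from where it was at the start of the episode above 0.03 m).
It also fails if it takes over 58 s, if anything falls off the work surface, if the arm or the gripper's body presses on something with over 40 N, if the wrist force passes 120 N, or if a joint passes its speed limit or range.

## Robot

A 6-joint arm with a two-finger parallel gripper is mounted at the origin on the work surface. World frame = base frame: x ahead of the robot, y to its left, z up, the work surface at z = 0. Lengths are in m, angles in degrees, forces in N, time in s.
With the tool pointing down it reaches from about 0.35 to 0.875 m from the base axis. Payload 4.2 kg.
Tool frame: the origin (TCP) lies at the very end of the fingers, on their centre line; the grasp point (between the pads) lies behind it (r.grip_point_offset is the z of the grasp point in the tool frame, in m); z points along the fingers, y is the direction in which the jaws open and shut (so a half turn about z gives the same grasp; the last joint's range is limited). The gripper opens to 87 mm and grips with 3 to 60 N. Pads are 19 mm wide; open, the fingers measure 117 mm over their backs; the gripper's body (75 mm by 190 mm) begins 51 mm behind the grasp point.
Start: joints at [-59.324, 22.042, 0.453, 0, -68.411, -14.817], TCP at [0.171, -0.601, 0.223] pointing down, gripper open.
Joint ranges: [-179.83, 179.83], [-69.29, 118.12], [-61.27, 80.66], [-181.25, 117.63], [-171.15, -9.14], [-177.46, 177.46]. Speed limits (degrees/s): [159.86, 159.86, 180, 180, 180, 180].

## Interface

Orientations are given as a 3x3 rotation matrix whose columns are the frame's x, y, z axes.
In Python, from station import r, capture, workorder gives the robot as it stands. The module is installed in compiled form; this text tells all that it offers.
- The arm moves only by the shell command python3 -m crank 'ROWS'. ROWS is JSON, a list of rows, each an object with "delta_rot": the turn, a rotation vector about the tool's x, y, z in rad, a list of three; "linear": the shift along the tool's x, y, z in m, a list of three; "gripper": the opening in per cent of the stroke, from 0 (shut) to 100 (fully open). A call has 1 to 10 rows; each row shifts and turns the commanded pose from where the row before left it, along the tool's axes as they then stand; what a row does not reach is not made up. A row lasts 1/8 s, in which the tool goes at most 62.5 mm and 10.7 degrees, less where a joint would pass 70% of its speed; a pose out of reach is approached as far as the arm can. A call is refused whole if a number of a shift passes 0.0625 or a number of a turn 0.188, either way. A call with a gripper value outside its range is refused whole. The fingers move at their own pace and stop on an object; the grip force is fixed at half the most. Time passes only in rows, so rows that do not move let the fingers close. It gives the time, the measured TCP pose, the force and the opening at its end, in the units of the state.
- r.sense(): the state, without advancing time (a new reading comes with each control period).
- capture(name): name is "side" or "top"; returns a dict with "img" (420x560x3 uint8, blue, green, red), "fx", "fy", "cx", "cy" (pixels), "world_from_camera" (4x4, takes a point from camera to world coordinates). Camera axes: x right, y down, z forward; pixel columns grow to the right and rows downward; lengths in m; the calibration is good to about 2 mm. A picture is of the moment at which its call begins. There is no depth.
- workorder.finish_job(): hands the job in, once; it reports no verdict.
The state is a dict: "time_s": time; "joints": joint angles; "joint_velocities": joint speeds; "effort": joint torques, N m; "tcp_pos": TCP position; "ee_rot": TCP orientation; "wrist_force": force on the tool from outside, world axes, zero at the start; "moment": the same for the moment, N m; "gripper_width": opening from 0.0 (shut) to 1.0 (fully open).
Only numpy, scipy, OpenCV 4.12 (cv2) and the standard library are available. Lean on these libraries where they do the work, as an engineer would, in place of code of your own. Each camera call takes 0.05 s, during which the arm holds its last target.

## Working session

There is one attempt and no reset: what is moved stays moved. The work goes in short steps, Python scripts to look and compute and a shell command to move; the robot and the scene stay as the last step left them, time stands still between calls to the robot, and variables do not carry over. Pictures are saved under pics/ and viewed, and the job is handed in when it is done.

```bash
mkdir -p pics; python3 - <<'E'
from station import r,capture
import cv2,numpy as np
s=r.sense();print(s, r.grip_point_offset)
for n in("side","top"):
    c=capture(n);cv2.imwrite(f"pics/{n}0.png",c["img"]);print(n,c["fx"],c["fy"],c["cx"],c["cy"],np.round(c["world_from_camera"],4).tolist())
E
```

```text
{'time_s': 0.0, 'joints': array([-5.93220092e+01,  2.20925064e+01,  3.78455961e-01, -3.03661705e-02,
       -6.84098449e+01, -1.48171398e+01]), 'joint_velocities': array([ 0.0109932 ,  0.06290164,  0.03141322, -0.08648956, -0.00188479,
        0.01038656]), 'effort': array([-1.40508058e-03, -3.90668356e+01,  1.87403959e+01,  4.21973929e+00,
        1.10404351e-02, -2.01139060e-04]), 'tcp_pos': array([ 0.17067712, -0.60061145,  0.2214286 ]), 'ee_rot': array([[-9.61981675e-01, -2.73113154e-01, -6.79412039e-04],
       [-2.73113988e-01,  9.61979362e-01,  2.11114472e-03],
       [ 7.69989678e-05,  2.21643946e-03, -9.99997541e-01]]), 'wrist_force': array([-0.01128604, -0.46258907,  0.51670316]), 'moment': array([ 0.02531548, -0.00486577,  0.04279393]), 'gripper_width': 0.9955551567823118} -0.0187
side 533.040709958203 533.040709958203 267.40437045903997 215.4206148779378 [[0.7851, -0.4588, 0.416, -0.2587], [-0.619, -0.603, 0.5032, -0.8514], [0.02, -0.6526, -0.7575, 1.3879], [0.0, 0.0, 0.0, 1.0]]
top 399.422603807103 399.422603807103 280.65443210040536 204.62778717897234 [[0.0235, -0.9977, 0.063, 0.441], [-0.9996, -0.0244, -0.0138, 0.0701], [0.0153, -0.0626, -0.9979, 1.0777], [0.0, 0.0, 0.0, 1.0]]
```

View pics/side0.png

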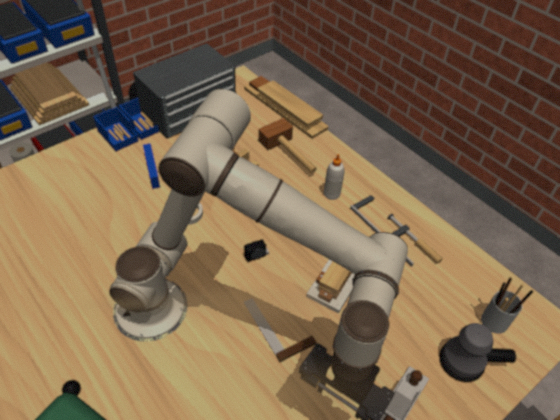

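View pics/top0.png

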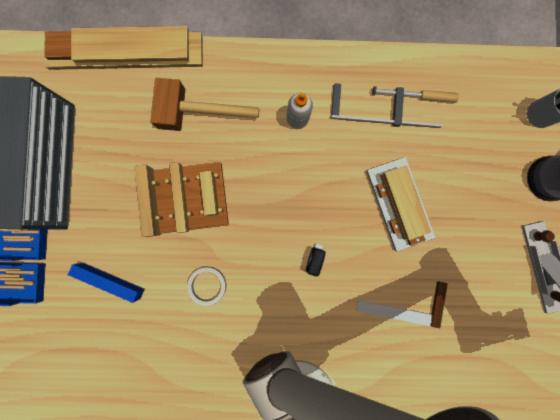

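The top picture shows the rack at about (182,198) with three pieces, near (145,200), (179,197) and (208,193). The form and pile are at about (402,203), and a blue look-alike is at (105,282). Next I'll enlarge the rack and the pile.

```bash
python3 - <<'E'
import cv2
im=cv2.imread("pics/top0.png")
cv2.imwrite("pics/rack_c.png",cv2.resize(im[150:250,120:245],None,fx=6,fy=6,interpolation=cv2.INTER_CUBIC))
cv2.imwrite("pics/pile_c.png",cv2.resize(im[150:258,355:445],None,fx=5.5,fy=5.5,interpolation=cv2.INTER_CUBIC))
E
```

```text
(no output)
```

View pics/rack_c.png

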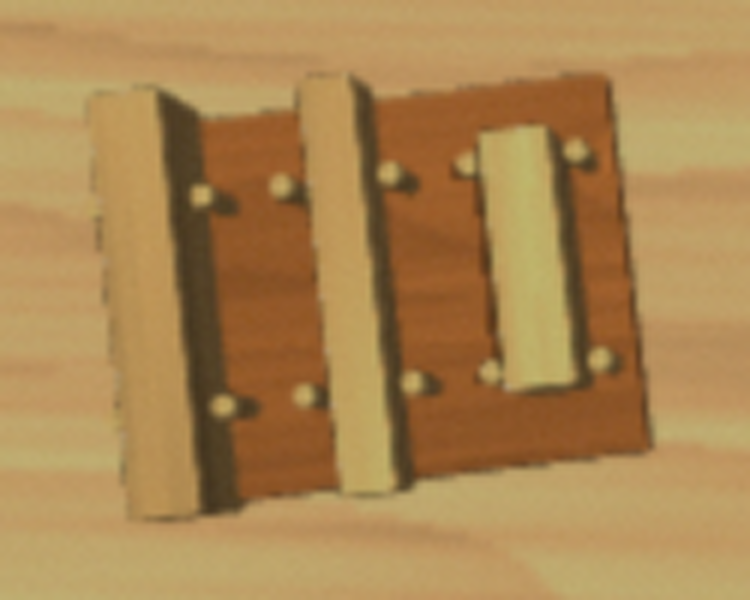

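View pics/pile_c.png

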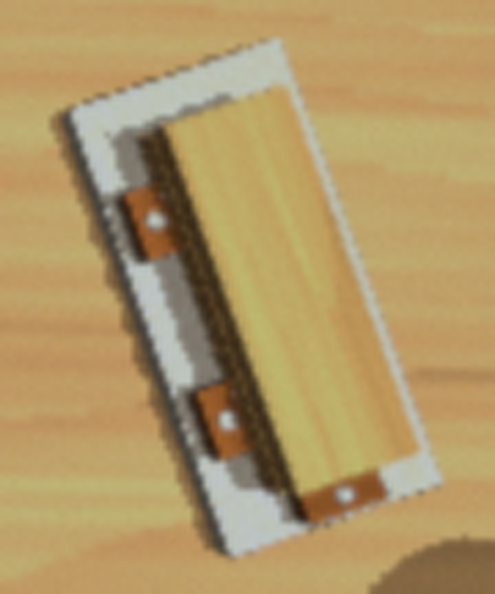

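Candidates in the top picture:
- **Left piece (145,200):** long, thick and tall.
- **Middle piece (179,197):** long but slim, so it's the batten.
- **Right piece (208,193):** short, so it's the half caul.
- **Blue bar (105,282):** look-alike, to be left alone.

I choose the left piece. In the crop its top face has corners (92,95), (157,90), (197,515) and (130,518). The pile top's corners are (165,125), (287,87), (418,456) and (300,496). The form's corners are (70,108), (283,40), (440,483) and (228,557).

```bash
cat >h.py <<'E'
from station import r,capture
import cv2,numpy as np
from scipy.optimize import least_squares
from scipy.spatial.transform import Rotation as R
def proj(c,P):
    T=np.linalg.inv(c["world_from_camera"]);q=np.atleast_2d(P)@T[:3,:3].T+T[:3,3]
    return np.c_[c["fx"]*q[:,0]/q[:,2]+c["cx"],c["fy"]*q[:,1]/q[:,2]+c["cy"]]
def rect(x,y,yaw,z,L,W):
    a=np.array([[L,W],[L,-W],[-L,-W],[-L,W]])/2  # TL,TR,BR,BL in top image
    m=np.array([[np.cos(yaw),-np.sin(yaw)],[np.sin(yaw),np.cos(yaw)]])
    return np.c_[a@m.T+[x,y],np.full(4,z)]
def fit(c,px,L,W,z=None,x0=(.5,0,0)):
    if z is None:
        f=lambda p:(proj(c,rect(*p[:3],p[3],L,W))-px).ravel(); p0=list(x0)+[.07]
    else:
        f=lambda p:(proj(c,rect(*p,z,L,W))-px).ravel(); p0=list(x0)
    s=least_squares(f,p0);return s.x,np.abs(s.fun).max()
def turn(target):
    s=r.sense();return R.from_matrix(s["ee_rot"].T@target).as_rotvec()
E
python3 - <<'E'
from h import *
c=capture("top")
k=lambda a,s,o:np.array(a)/s+np.array(o)-0.5+.5/s
ca=k([(92,95),(157,90),(197,515),(130,518)],6,(120,150))
rk=k([(607,75),(650,450)],6,(120,150))
pi=k([(165,125),(287,87),(418,456),(300,496)],5.5,(355,150))
fo=k([(70,108),(283,40),(440,483),(228,557)],5.5,(355,150))
print("caul",fit(c,ca,.18,.03,.078),fit(c,ca,.18,.03))
print("form",fit(c,fo,.23,.11,.022))
print("pile",fit(c,pi,.18,.06))
f,_=fit(c,fo,.23,.11,.022)
g=lambda p:np.r_[(proj(c,rect(*p[:3],p[3],.18,.06))-pi).ravel(),(proj(c,rect(*p[:3],.022,.23,.11))-fo).ravel()]
s=least_squares(g,[*f,.07]);print("joint",s.x,np.abs(s.fun).max())
E
```

```text
caul (array([0.50695644, 0.39875036, 0.13458924]), np.float64(0.8188009112932093)) (array([0.50781998, 0.40318436, 0.1343591 , 0.06450986]), np.float64(0.5421768568341747))
form (array([ 0.51888048, -0.26451909,  0.34631797]), np.float64(0.5943127231380458))
pile (array([ 0.51806527, -0.26553841,  0.35017002,  0.07316458]), np.float64(0.4737657446156618))
joint [ 0.51836945 -0.26468594  0.3477758   0.07526638] 0.6206095976003212
```

```bash
python3 - <<'E'
import cv2
im=cv2.imread("pics/side0.png")
cv2.imwrite("pics/rs_c.png",cv2.resize(im[240:320,290:380],None,fx=7,fy=7,interpolation=cv2.INTER_CUBIC))
E
```

```text
(no output)
```

View pics/rs_c.png

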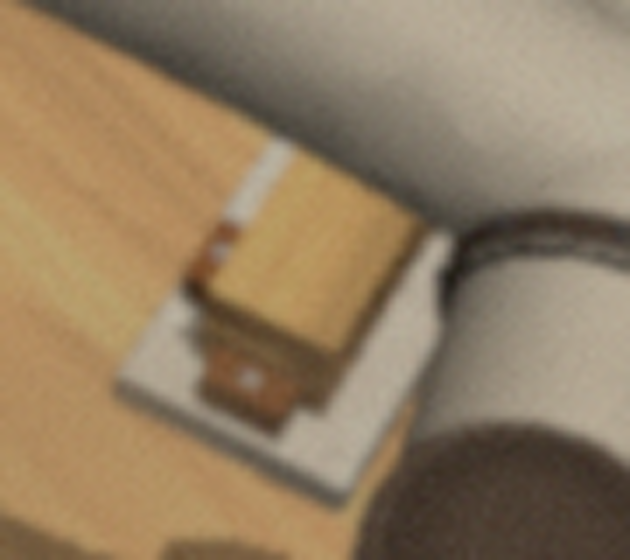

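```bash
cat >>h.py <<'E'
def down(yaw):
    c,s=np.cos(yaw),np.sin(yaw);x=np.array([c,s,0]);z=np.array([0,0,-1.]);return np.c_[x,np.cross(z,x),z]
def to(p,yaw=None,Rt=None):
    s=r.sense();d=s["ee_rot"].T@(np.array(p)-s["tcp_pos"])
    Rt=down(yaw) if Rt is None else Rt
    print("shift",np.round(d,4),"turn",np.round(turn(Rt),4))
E
python3 - <<'E'
from h import *
y=.1346-np.pi
to((.5,-.2,.22),y)
A=down(y); 
print(A.T@np.array([0,.4,0]),A.T@(np.array([.507,.399,.15])-[.5,.2,.22]))
E
```

```text
shift [-0.4263  0.2956  0.0022] turn [ 0.0016 -0.0002  0.1421]
[-0.05367758  0.39638204  0.        ] [-0.03364128  0.1962607   0.07      ]
```

```bash
python3 -m crank '[{"linear":[-0.047,0.033,0],"delta_rot":[0,0,0],"gripper":100},{"linear":[-0.047,0.033,0],"delta_rot":[0,0,0],"gripper":100},{"linear":[-0.047,0.033,0],"delta_rot":[0,0,0],"gripper":100},{"linear":[-0.047,0.033,0],"delta_rot":[0,0,0],"gripper":100},{"linear":[-0.047,0.033,0],"delta_rot":[0,0,0],"gripper":100},{"linear":[-0.047,0.033,0],"delta_rot":[0,0,0],"gripper":100},{"linear":[-0.047,0.033,0],"delta_rot":[0,0,0],"gripper":100},{"linear":[-0.047,0.033,0],"delta_rot":[0,0,0],"gripper":100},{"linear":[-0.047,0.033,0],"delta_rot":[0,0,0],"gripper":100},{"linear":[0,0,0],"delta_rot":[0,0,0.142],"gripper":100}]'
python3 -m crank '[{"linear":[-0.007,0.05,0],"delta_rot":[0,0,0],"gripper":100},{"linear":[-0.007,0.05,0],"delta_rot":[0,0,0],"gripper":100},{"linear":[-0.007,0.05,0],"delta_rot":[0,0,0],"gripper":100},{"linear":[-0.007,0.05,0],"delta_rot":[0,0,0],"gripper":100},{"linear":[-0.007,0.05,0],"delta_rot":[0,0,0],"gripper":100},{"linear":[-0.007,0.05,0],"delta_rot":[0,0,0],"gripper":100},{"linear":[0,0,0],"delta_rot":[0,0,0],"gripper":100}]'
python3 - <<'E'
from h import *
to((.507,.399,.22),.1346-np.pi)
c=capture("side");cv2.imwrite("pics/side1.png",c["img"])
c=capture("top");cv2.imwrite("pics/top1.png",c["img"])
E
```

```text
time_s: 1.4
tcp_pos: [0.4986, -0.197, 0.2221]
ee_rot: [[-0.991, -0.136, -0.0], [-0.136, 0.991, 0.0], [0.0, 0.0, -1.0]]
wrist_force: [-1.2, -0.9, 0.0]
gripper_width: 1.0
time_s: 2.28
tcp_pos: [0.4977, 0.1058, 0.2222]
ee_rot: [[-0.99, -0.139, -0.0], [-0.139, 0.99, 0.0], [0.0, 0.0, -1.0]]
wrist_force: [-1.0, 0.6, -0.0]
gripper_width: 0.999
shift [-0.0499  0.2891  0.0023] turn [ 0.0001 -0.0002  0.0047]
```

View pics/side1.png

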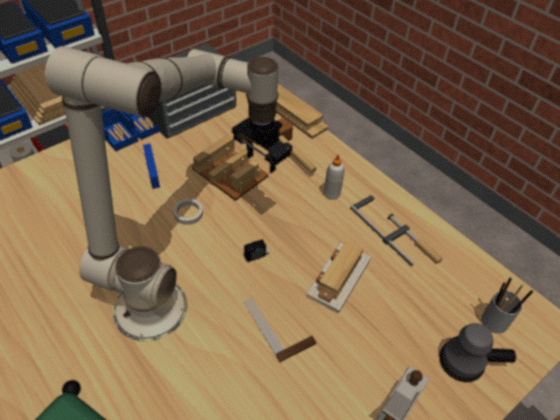

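The rack (230,168) and the pile (341,270) are now both clear of the arm in the side view. I'll enlarge both.

```bash
python3 - <<'E'
import cv2
im=cv2.imread("pics/side1.png")
cv2.imwrite("pics/a.png",cv2.resize(im[125:205,180:290],None,fx=7,fy=7,interpolation=cv2.INTER_CUBIC))
cv2.imwrite("pics/b.png",cv2.resize(im[235:315,300:380],None,fx=7,fy=7,interpolation=cv2.INTER_CUBIC))
E
```

```text
(no output)
```

View pics/a.png

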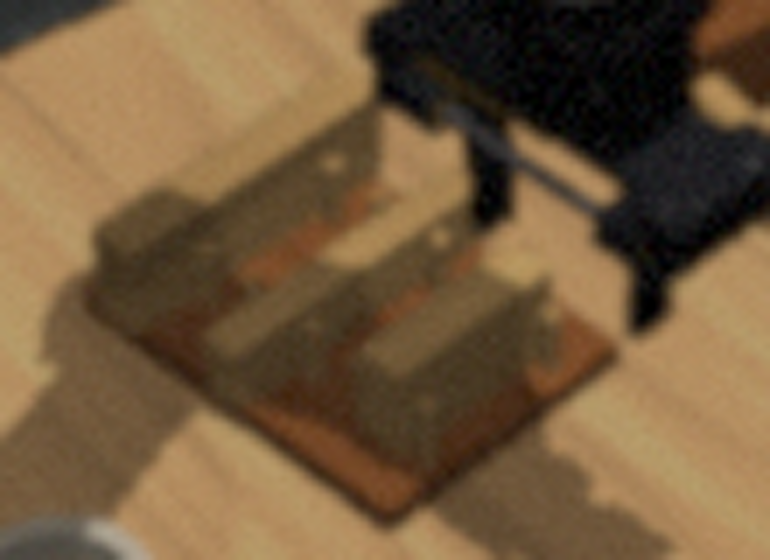

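View pics/b.png

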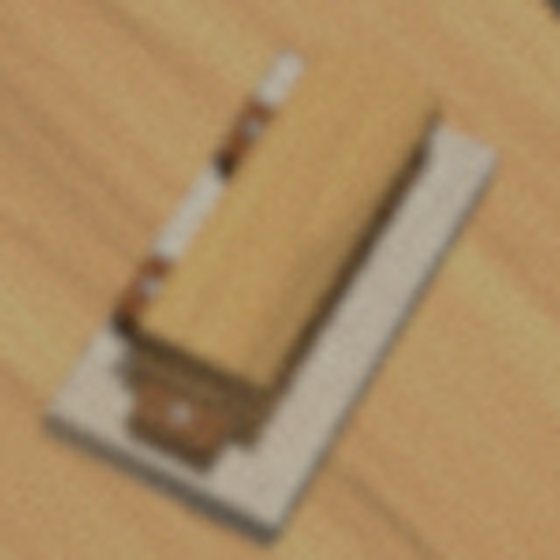

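```bash
python3 - <<'E'
from h import *
c=capture("top");d=capture("side")
k=lambda a,s,o:np.array(a)/s+np.array(o)-0.5+.5/s
pi=k([(165,125),(287,87),(418,456),(300,496)],5.5,(355,150))
fo=k([(70,108),(283,40),(440,483),(228,557)],5.5,(355,150))
ps=k([(310,50),(437,100),(268,392),(135,325)],7,(300,235))
fs=k([(497,160),(270,527),(45,405)],7,(300,235))
def g(p):
    P=rect(*p[:3],p[3],.18,.06);F=rect(*p[:3],.022,.23,.11)
    return np.r_[proj(c,P)-pi,proj(c,F)-fo,proj(d,P)-ps,proj(d,F[1:])-fs].ravel()
s=least_squares(g,[.52,-.265,.35,.07],loss="soft_l1");print(s.x);print(np.round(g(s.x).reshape(-1,2),1).tolist())
# rack+caul
ca=k([(92,95),(157,90),(197,515),(130,518)],6,(120,150))
rt=k([(607,75),(650,450)],6,(120,150))
rs=k([(615,350),(390,515),(90,300)],7,(180,125))
def h(p):
    K=rect(*p[:3],.018,.17,.23)
    m=np.array([-np.sin(p[2]),np.cos(p[2])])*.08
    C=rect(p[0]+m[0]+p[3]*np.cos(p[2]),p[1]+m[1]+p[3]*np.sin(p[2]),p[2],.078,.18,.03)
    return np.r_[proj(c,C)-ca,proj(c,K[1:3])-rt,proj(d,K[1:])-rs].ravel()
s=least_squares(h,[.5,.3,.13,0],loss="soft_l1");p=s.x;print(p);print(np.round(h(p).reshape(-1,2),1).tolist())
print(p[0]-.08*np.sin(p[2])+p[3]*np.cos(p[2]),p[1]+.08*np.cos(p[2])+p[3]*np.sin(p[2]))
E
```

```text
[ 0.51891518 -0.26608824  0.35266802  0.07107087]
[[0.0, 0.2], [-0.1, -0.4], [0.3, -0.6], [-0.4, -0.2], [0.3, 0.1], [0.1, -0.6], [1.1, 0.2], [0.8, 0.3], [0.9, -0.9], [0.2, 0.1], [-1.8, 0.0], [-0.9, 0.4], [-0.3, -1.1], [-0.2, -0.2], [-0.8, 0.2]]
[ 0.51886401  0.31890661  0.14138707 -0.00063197]
[[-0.5, -0.1], [0.6, -0.6], [1.0, -0.1], [0.1, 0.8], [0.4, -0.5], [0.2, 0.3], [0.1, -1.2], [-1.4, -0.4], [-2.1, -2.0]]
0.5069650255842035 0.39801927705940315
```

```bash
python3 -m crank '[{"linear":[-0.01,0.048,0],"delta_rot":[0,0,0],"gripper":100},{"linear":[-0.008,0.048,0],"delta_rot":[0,0,0],"gripper":100},{"linear":[-0.008,0.048,0],"delta_rot":[0,0,0],"gripper":100},{"linear":[-0.008,0.048,0],"delta_rot":[0,0,0],"gripper":100},{"linear":[-0.008,0.048,0],"delta_rot":[0,0,0],"gripper":100},{"linear":[-0.008,0.048,0],"delta_rot":[0,0,0],"gripper":100},{"linear":[0,0,0.04],"delta_rot":[0,0,0],"gripper":100},{"linear":[0,0,0.04],"delta_rot":[0,0,0],"gripper":100},{"linear":[0,0,0],"delta_rot":[0,0,0],"gripper":100}]'
python3 - <<'E'
from h import *
to((.507,.398,.048),.137-np.pi)
E
```

```text
time_s: 3.6
tcp_pos: [0.5077, 0.3922, 0.139]
ee_rot: [[-0.991, -0.132, -0.006], [-0.132, 0.991, -0.006], [0.006, -0.005, -1.0]]
wrist_force: [-0.3, 0.1, 0.9]
gripper_width: 0.998
shift [-0.0006  0.0063  0.0909] turn [-0.0054 -0.0065 -0.0044]
```

```bash
python3 -m crank '[{"linear":[0,0,0],"delta_rot":[0,0,0],"gripper":100}]'
python3 - <<'E'
from h import *
to((.507,.398,.048),.137-np.pi)
c=capture("top");cv2.imwrite("pics/t2.png",cv2.resize(c["img"][140:260,80:260],None,fx=4,fy=4))
E
```

```text
time_s: 3.72
tcp_pos: [0.5101, 0.395, 0.1443]
ee_rot: [[-0.991, -0.134, 0.002], [-0.134, 0.991, 0.001], [-0.002, 0.001, -1.0]]
wrist_force: [-0.3, -0.7, 0.6]
gripper_width: 0.999
shift [0.003  0.0033 0.0963] turn [ 0.001   0.0025 -0.003 ]
```

View pics/t2.png

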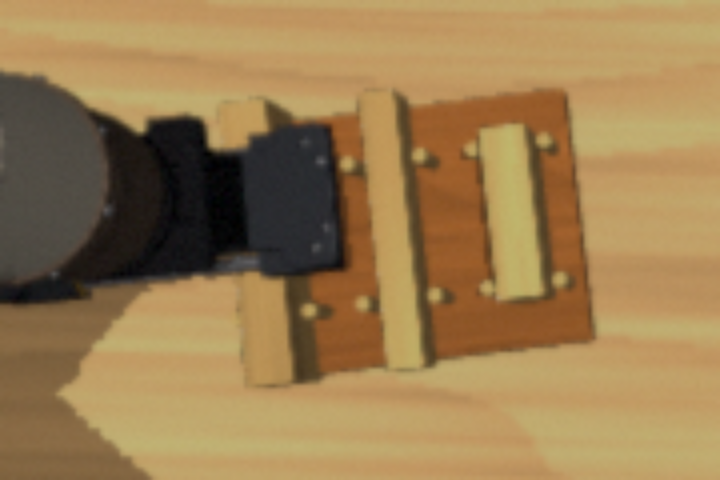

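The gripper straddles the left piece at about (255,240) in the crop. Next I descend and grip it.

```bash
python3 -m crank '[{"linear":[0.002,0.002,0.03],"delta_rot":[0,0,0],"gripper":100},{"linear":[0,0,0.03],"delta_rot":[0,0,0],"gripper":100},{"linear":[0,0,0.034],"delta_rot":[0,0,0],"gripper":100},{"linear":[0,0,0],"delta_rot":[0,0,0],"gripper":100},{"linear":[0,0,0],"delta_rot":[0,0,0],"gripper":0},{"linear":[0,0,0],"delta_rot":[0,0,0],"gripper":0},{"linear":[0,0,0],"delta_rot":[0,0,0],"gripper":0},{"linear":[0,0,0],"delta_rot":[0,0,0],"gripper":0},{"linear":[0,0,0],"delta_rot":[0,0,0],"gripper":0}]'
```

```text
time_s: 4.9
tcp_pos: [0.5065, 0.3969, 0.0487]
ee_rot: [[-0.991, -0.134, 0.0], [-0.134, 0.991, 0.0], [-0.0, 0.0, -1.0]]
wrist_force: [0.5, -0.9, 0.3]
gripper_width: 0.515
```

```bash
python3 -m crank '[{"linear":[0,0,0],"delta_rot":[0,0,0],"gripper":0},{"linear":[0,0,0],"delta_rot":[0,0,0],"gripper":0},{"linear":[0,0,0],"delta_rot":[0,0,0],"gripper":0},{"linear":[0,0,0],"delta_rot":[0,0,0],"gripper":0}]'
```

```text
time_s: 5.4
tcp_pos: [0.5065, 0.3971, 0.0485]
ee_rot: [[-0.991, -0.134, 0.0], [-0.134, 0.991, 0.0], [-0.0, 0.0, -1.0]]
wrist_force: [-0.3, 0.8, -0.4]
gripper_width: 0.343
```

```bash
python3 -m crank '[{"linear":[0,0,0],"delta_rot":[0,0,0],"gripper":0},{"linear":[0,0,-0.02],"delta_rot":[0,0,0],"gripper":0},{"linear":[0,0,-0.03],"delta_rot":[0,0,0],"gripper":0},{"linear":[0,0,-0.03],"delta_rot":[0,0,0],"gripper":0},{"linear":[0,0,-0.03],"delta_rot":[0,0,0],"gripper":0},{"linear":[0,0,-0.03],"delta_rot":[0,0,0],"gripper":0},{"linear":[0,0,0],"delta_rot":[0,0,0],"gripper":0},{"linear":[0,0,0],"delta_rot":[0,0,0],"gripper":0}]'
python3 - <<'E'
from h import *
to((.52,.03,.19),-np.pi/2)
c=capture("side");cv2.imwrite("pics/s3.png",c["img"])
E
```

```text
time_s: 6.4
tcp_pos: [0.5054, 0.3959, 0.1864]
ee_rot: [[-0.991, -0.134, -0.003], [-0.134, 0.991, -0.002], [0.003, -0.002, -1.0]]
wrist_force: [0.2, -0.1, -3.4]
gripper_width: 0.346
shift [ 0.0345 -0.3646 -0.0028] turn [ 1.0000e-03 -4.1000e-03 -1.4366e+00]
```

View pics/s3.png

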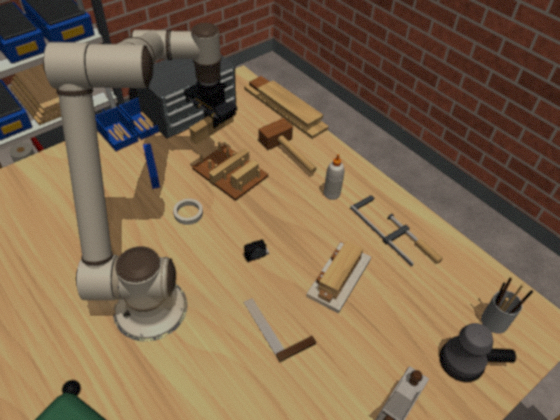

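```bash
python3 -m crank '[{"linear":[0.004,-0.045,0],"delta_rot":[0,0,0],"gripper":0},{"linear":[0.004,-0.045,0],"delta_rot":[0,0,0],"gripper":0},{"linear":[0.004,-0.046,0],"delta_rot":[0,0,0],"gripper":0},{"linear":[0.004,-0.046,0],"delta_rot":[0,0,0],"gripper":0},{"linear":[0.005,-0.046,0],"delta_rot":[0,0,0],"gripper":0},{"linear":[0.005,-0.046,0],"delta_rot":[0,0,0],"gripper":0},{"linear":[0.005,-0.046,0],"delta_rot":[0,0,0],"gripper":0},{"linear":[0.004,-0.045,0],"delta_rot":[0,0,0],"gripper":0},{"linear":[0,0,0],"delta_rot":[0,0,0],"gripper":0}]'
python3 -m crank '[{"linear":[0,0,0],"delta_rot":[0,0,-0.18],"gripper":0},{"linear":[0,0,0],"delta_rot":[0,0,-0.18],"gripper":0},{"linear":[0,0,0],"delta_rot":[0,0,-0.18],"gripper":0},{"linear":[0,0,0],"delta_rot":[0,0,-0.18],"gripper":0},{"linear":[0,0,0],"delta_rot":[0,0,-0.18],"gripper":0},{"linear":[0,0,0],"delta_rot":[0,0,-0.18],"gripper":0},{"linear":[0,0,0],"delta_rot":[0,0,-0.18],"gripper":0},{"linear":[0,0,0],"delta_rot":[0,0,-0.177],"gripper":0},{"linear":[0,0,0],"delta_rot":[0,0,0],"gripper":0}]'
python3 - <<'E'
from h import *
to((.52,.03,.19),-np.pi/2)
# grip tcp relative to caul centre: caul centre z .048, tcp .0485
th=np.radians(40)
A=down(-np.pi/2);Rt=A@R.from_euler("x",th).as_matrix()
print(turn(Rt))
# lowest caul point height rel. to TCP: caul bottom 30.5mm beyond tcp along z, 15mm on either side in y
for b in(-.015,.015): print(Rt@[0,b,.0305])
E
```

```text
time_s: 7.58
tcp_pos: [0.5195, 0.0276, 0.1868]
ee_rot: [[-0.991, -0.13, -0.004], [-0.13, 0.992, -0.001], [0.004, -0.001, -1.0]]
wrist_force: [-0.5, 0.2, -2.8]
gripper_width: 0.341
time_s: 8.7
tcp_pos: [0.5202, 0.0309, 0.1874]
ee_rot: [[-0.0, -1.0, -0.002], [-1.0, 0.0, -0.001], [0.001, 0.002, -1.0]]
wrist_force: [-0.9, 0.3, -2.6]
gripper_width: 0.343
shift [ 0.0009  0.0002 -0.0026] turn [ 0.0022 -0.0005 -0.0005]
[ 7.00339908e-01 -6.58982821e-04 -2.75083062e-04]
[ 3.10956887e-02  1.90406178e-18 -1.37225414e-02]
[ 8.11435545e-03  4.96860971e-19 -3.30061697e-02]
```

```bash
python3 -m crank '[{"linear":[0,0,0],"delta_rot":[0.175,0,0],"gripper":0},{"linear":[0,0,0],"delta_rot":[0.175,0,0],"gripper":0},{"linear":[0,0,0],"delta_rot":[0.175,0,0],"gripper":0},{"linear":[0,0,0],"delta_rot":[0.175,0,0],"gripper":0},{"linear":[0,0,0],"delta_rot":[0,0,0],"gripper":0},{"linear":[0,0,0],"delta_rot":[0,0,0],"gripper":0}]'
python3 - <<'E'
from h import *
s=r.sense();to((.54,.03,.045),Rt=s["ee_rot"]); print(s["ee_rot"].T@[0,0,-.01])
c=capture("side");cv2.imwrite("pics/s4.png",cv2.resize(c["img"][60:320,160:460],None,fx=2,fy=2))
E
```

```text
time_s: 9.45
tcp_pos: [0.5487, -0.0061, 0.2164]
ee_rot: [[-0.056, -0.862, 0.503], [-0.997, 0.019, -0.08], [0.059, -0.506, -0.861]]
wrist_force: [-0.5, 0.1, -2.1]
gripper_width: 0.344
shift [-0.0457  0.0948  0.1403] turn [0. 0. 0.]
[-0.00059289  0.00505785  0.0086062 ]
```

View pics/s4.png

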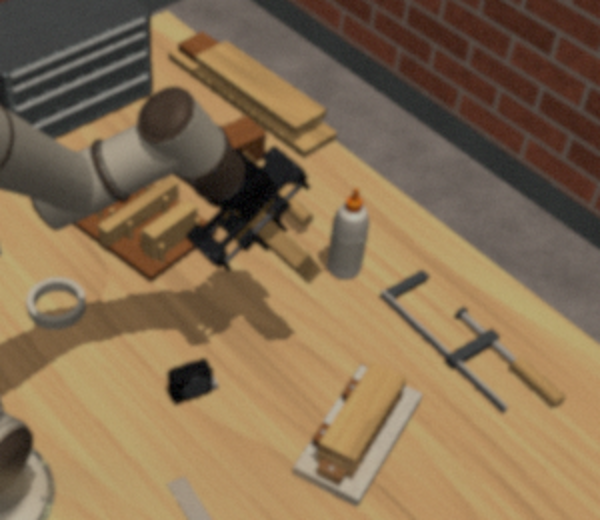

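```bash
python3 - <<'E'
from h import *
s=r.sense();print(s["joints"],s["joint_velocities"],s["tcp_pos"])
E
```

```text
[ 18.4030946    1.73884173 -47.97915546  47.9995622  -18.36788164
 -63.81144549] [ 0.22712416  0.21702122  0.39691811  1.11840132  0.35842557 -0.21607686] [ 0.54906308 -0.00564326  0.21658112]
```

```bash
python3 - <<'E'
from h import *
to((.49,.03,.2),-np.pi/2)
E
```

```text
shift [-0.0332  0.06   -0.0183] turn [-0.5299 -0.0727 -0.0385]
```

```bash
python3 -m crank '[{"linear":[0,0,0],"delta_rot":[-0.106,-0.015,-0.008],"gripper":0},{"linear":[0,0,0],"delta_rot":[-0.106,-0.015,-0.008],"gripper":0},{"linear":[0,0,0],"delta_rot":[-0.106,-0.015,-0.008],"gripper":0},{"linear":[0,0,0],"delta_rot":[-0.106,-0.015,-0.008],"gripper":0},{"linear":[0,0,0],"delta_rot":[-0.106,-0.015,-0.008],"gripper":0},{"linear":[0,0,0],"delta_rot":[0,0,0],"gripper":0}]'
python3 - <<'E'
from h import *
print(r.sense()["joints"])
to((.48,.03,.14),-np.pi/2)
E
```

```text
time_s: 10.25
tcp_pos: [0.5545, -0.0105, 0.2188]
ee_rot: [[-0.009, -0.999, 0.041], [-1.0, 0.008, -0.013], [0.013, -0.042, -0.999]]
wrist_force: [-0.6, -0.6, -2.5]
gripper_width: 0.341
[ 16.45601624  14.12641037 -12.25289138   1.57494592 -61.55911003
 -17.67435614]
shift [-0.0408  0.078   0.0751] turn [-0.0416 -0.0128 -0.0086]
```

```bash
python3 -m crank '[{"linear":[-0.014,0.026,0.024],"delta_rot":[-0.042,-0.013,-0.008],"gripper":0},{"linear":[-0.014,0.026,0.024],"delta_rot":[0,0,0],"gripper":0},{"linear":[-0.014,0.026,0.024],"delta_rot":[0,0,0],"gripper":0},{"linear":[0,0,0],"delta_rot":[-0.14,0,0],"gripper":0},{"linear":[0,0,0],"delta_rot":[-0.14,0,0],"gripper":0},{"linear":[0,0,0],"delta_rot":[-0.14,0,0],"gripper":0},{"linear":[0,0,0],"delta_rot":[-0.14,0,0],"gripper":0},{"linear":[0,0,0],"delta_rot":[-0.14,0,0],"gripper":0},{"linear":[0,0,0],"delta_rot":[0,0,0],"gripper":0},{"linear":[0,0,0],"delta_rot":[0,0,0],"gripper":0}]'
python3 - <<'E'
from h import *
s=r.sense();print(s["joints"])
Rt=down(-np.pi/2)@R.from_euler("x",-.7).as_matrix()
to((.48,.03,.05),Rt=Rt)
print(s["ee_rot"].T@[0,0,-.01], [ (s["ee_rot"]@[0,b,.0305])[2] for b in(-.015,.015)])
c=capture("side");cv2.imwrite("pics/s5.png",cv2.resize(c["img"][60:320,160:460],None,fx=2,fy=2))
E
```

```text
time_s: 11.5
tcp_pos: [0.4751, 0.0299, 0.1463]
ee_rot: [[0.0, -0.766, -0.643], [-1.0, 0.001, -0.002], [0.002, 0.643, -0.766]]
wrist_force: [-0.3, -0.1, -1.4]
gripper_width: 0.346
[ 16.11185825  33.65546793   1.29465595 -10.23617793 -96.43462445
 -13.70664567]
shift [-0.0003 -0.0656  0.0706] turn [-0.0018 -0.0019 -0.0013]
[-2.27002317e-05 -6.42803111e-03  7.66028072e-03] [np.float64(-0.033005902868289645), np.float64(-0.013721809536862707)]
```

View pics/s5.png

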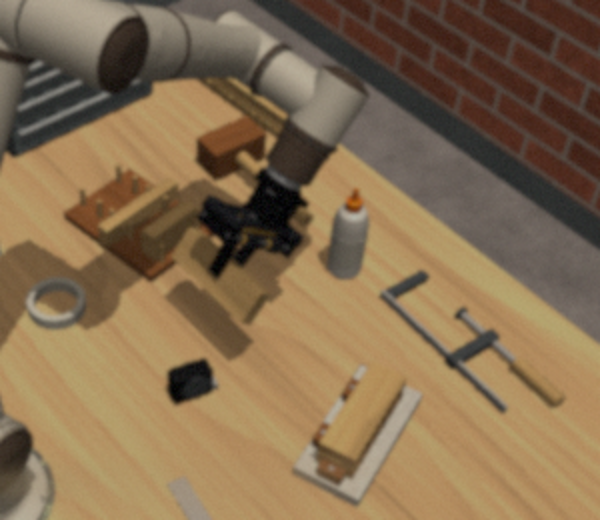

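```bash
python3 -m crank '[{"linear":[0,-0.016,0.019],"delta_rot":[0,0,0],"gripper":0},{"linear":[0,-0.016,0.019],"delta_rot":[0,0,0],"gripper":0},{"linear":[0,-0.016,0.019],"delta_rot":[0,0,0],"gripper":0},{"linear":[0,-0.016,0.019],"delta_rot":[0,0,0],"gripper":0},{"linear":[0,-0.0032,0.0038],"delta_rot":[0,0,0],"gripper":0},{"linear":[0,0,0],"delta_rot":[0,0,0],"gripper":0},{"linear":[0,0,0],"delta_rot":[0,0,0],"gripper":0}]'
python3 -m crank '[{"linear":[0,-0.002,0.0023],"delta_rot":[0,0,0],"gripper":0},{"linear":[0,-0.002,0.0023],"delta_rot":[0,0,0],"gripper":0},{"linear":[0,0,0],"delta_rot":[0,0,0],"gripper":0}]'
```

```text
time_s: 12.42
tcp_pos: [0.4759, 0.0292, 0.0433]
ee_rot: [[0.0, -0.766, -0.642], [-1.0, 0.001, -0.002], [0.002, 0.642, -0.766]]
wrist_force: [-0.7, 0.7, -2.2]
gripper_width: 0.344
time_s: 12.8
tcp_pos: [0.4751, 0.029, 0.0357]
ee_rot: [[-0.0, -0.764, -0.645], [-1.0, 0.002, -0.002], [0.003, 0.645, -0.764]]
wrist_force: [-1.2, 0.2, -2.3]
gripper_width: 0.343
```

```bash
python3 -m crank '[{"linear":[0,-0.0015,0.0017],"delta_rot":[0,0,0],"gripper":0},{"linear":[0,0,0],"delta_rot":[0,0,0],"gripper":0},{"linear":[0,0,0],"delta_rot":[0,0,0],"gripper":52},{"linear":[0,0,0],"delta_rot":[0,0,0],"gripper":52},{"linear":[0,0,0],"delta_rot":[0,0,0],"gripper":52},{"linear":[0,0,0],"delta_rot":[0,0,0],"gripper":52}]'
python3 - <<'E'
from h import *
c=capture("side");cv2.imwrite("pics/s6.png",cv2.resize(c["img"][100:300,200:400],None,fx=3,fy=3))
E
```

```text
time_s: 13.55
tcp_pos: [0.4754, 0.029, 0.0338]
ee_rot: [[-0.0, -0.764, -0.645], [-1.0, 0.002, -0.002], [0.003, 0.645, -0.764]]
wrist_force: [0.1, 0.4, 0.0]
gripper_width: 0.51
```

View pics/s6.png

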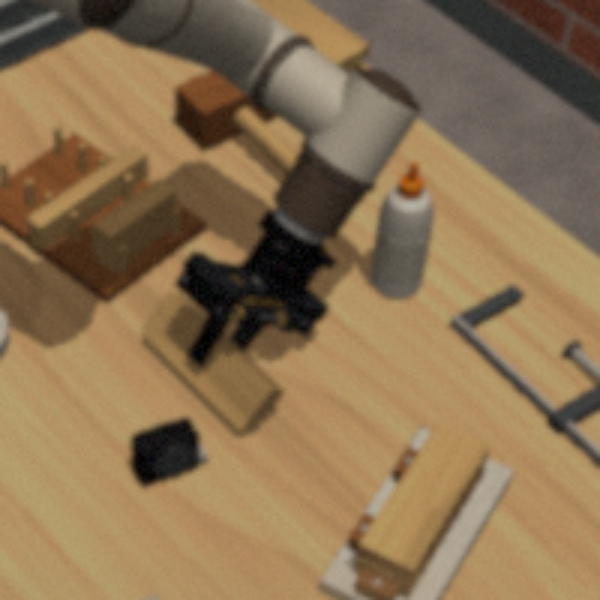

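The caul at about (210,365) leans on the lower finger. I'll draw the tool back along its own axis.

```bash
python3 -m crank '[{"linear":[0,0,-0.02],"delta_rot":[0,0,0],"gripper":52},{"linear":[0,0,-0.02],"delta_rot":[0,0,0],"gripper":52},{"linear":[0,0,-0.02],"delta_rot":[0,0,0],"gripper":52},{"linear":[0,0,-0.04],"delta_rot":[0,0,0],"gripper":80},{"linear":[0,0,-0.04],"delta_rot":[0,0,0],"gripper":100},{"linear":[0,0,0],"delta_rot":[0,0,0],"gripper":100},{"linear":[0,0,0],"delta_rot":[0,0,0],"gripper":100}]'
python3 - <<'E'
from h import *
to((.46,.03,.15),-np.pi/2)
c=capture("side");cv2.imwrite("pics/s7.png",cv2.resize(c["img"][100:300,200:400],None,fx=3,fy=3))
E
```

```text
time_s: 14.48
tcp_pos: [0.5647, 0.0294, 0.14]
ee_rot: [[-0.001, -0.763, -0.646], [-1.0, 0.002, -0.001], [0.002, 0.646, -0.763]]
wrist_force: [-1.1, -0.2, -0.4]
gripper_width: 0.886
shift [-0.0005  0.0864  0.0601] turn [ 0.7026 -0.002  -0.0014]
```

View pics/s7.png

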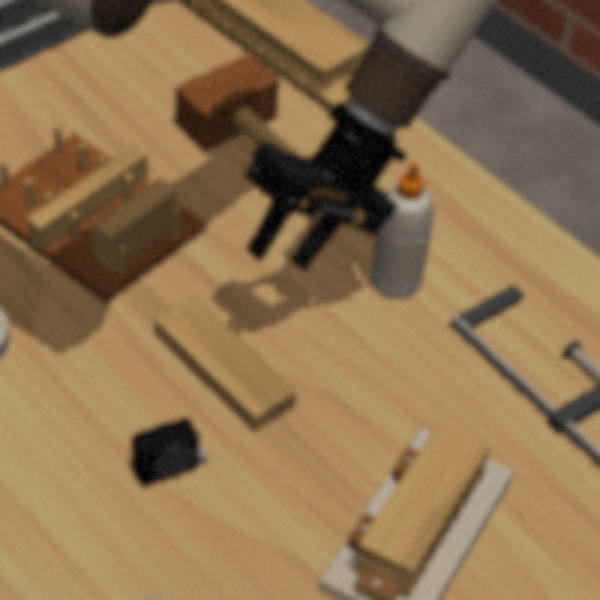

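The caul lies flat, with corners at about (157,325), (258,425), (295,397) and (190,300). Next I straighten the tool, keeping away from the glue.

```bash
python3 -m crank '[{"linear":[0,0.035,0],"delta_rot":[0,0,0],"gripper":100},{"linear":[0,0.043,-0.03],"delta_rot":[0,0,0],"gripper":100},{"linear":[0,0,0],"delta_rot":[0.14,0,0],"gripper":100},{"linear":[0,0,0],"delta_rot":[0.14,0,0],"gripper":100},{"linear":[0,0,0],"delta_rot":[0.14,0,0],"gripper":100},{"linear":[0,0,0],"delta_rot":[0.14,0,0],"gripper":100},{"linear":[0,0,0],"delta_rot":[0.14,0,0],"gripper":100},{"linear":[0,0,0],"delta_rot":[0,0,0],"gripper":100},{"linear":[0,0,0],"delta_rot":[0,0,0],"gripper":100}]'
python3 - <<'E'
from h import *
print(r.sense()["joints"])
c=capture("side");cv2.imwrite("pics/s8.png",cv2.resize(c["img"][180:260,230:330],None,fx=7,fy=7,interpolation=cv2.INTER_CUBIC))
c=capture("top");cv2.imwrite("pics/t8.png",c["img"])
E
```

```text
time_s: 15.65
tcp_pos: [0.5253, 0.0296, 0.2137]
ee_rot: [[0.0, -1.0, -0.002], [-1.0, -0.0, -0.003], [0.003, 0.002, -1.0]]
wrist_force: [0.5, -0.6, -0.5]
gripper_width: 1.0
[ 20.97349574  12.8866787  -14.10152699   0.12187753 -63.17891924
 -21.02534516]
```

View pics/s8.png

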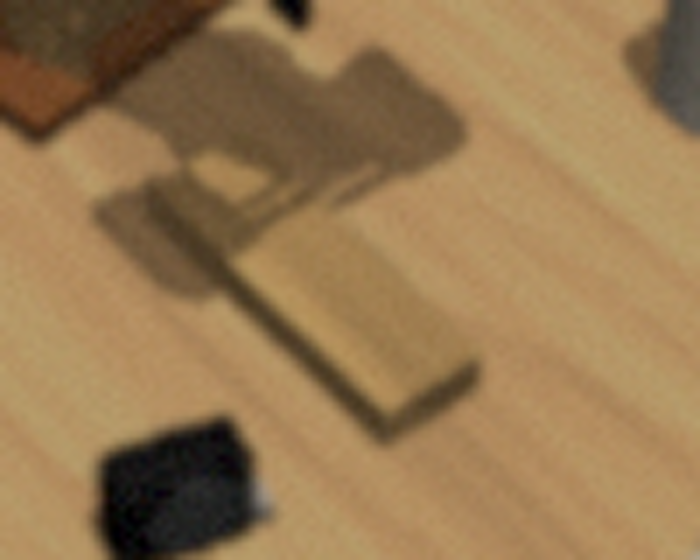

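View pics/t8.png

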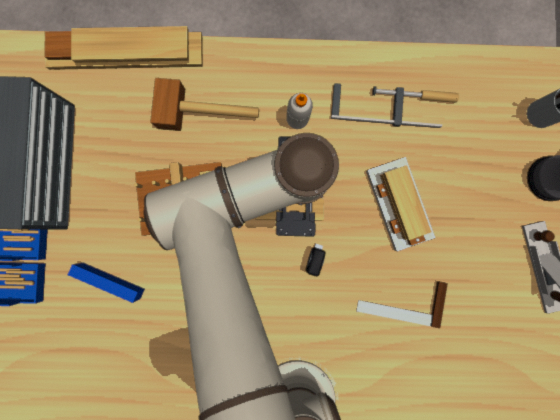

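```bash
python3 - <<'E'
from h import *
d=capture("side")
k=lambda a,s,o:np.array(a)/s+np.array(o)-0.5+.5/s
px=k([(478,365),(385,423),(150,185),(240,135)],7,(230,180))
p,e=fit(d,px,.18,.06,.03,(.47,.03,-1.57));print(p,e)
to((p[0],p[1],.08),p[2])
q=proj(d,rect(*p,.03,.18,.06));q=(q-[230,180]+.5)*7;im=cv2.resize(d["img"][180:260,230:330],None,fx=7,fy=7)
cv2.polylines(im,[q.astype(int)],True,(0,0,255),1);cv2.imwrite("pics/o.png",im)
E
```

```text
[ 0.49553864  0.02595731 -1.57463161] 0.6998827729657933
shift [0.0033 0.0303 0.1333] turn [ 0.002  -0.0029  0.0031]
```

View pics/o.png

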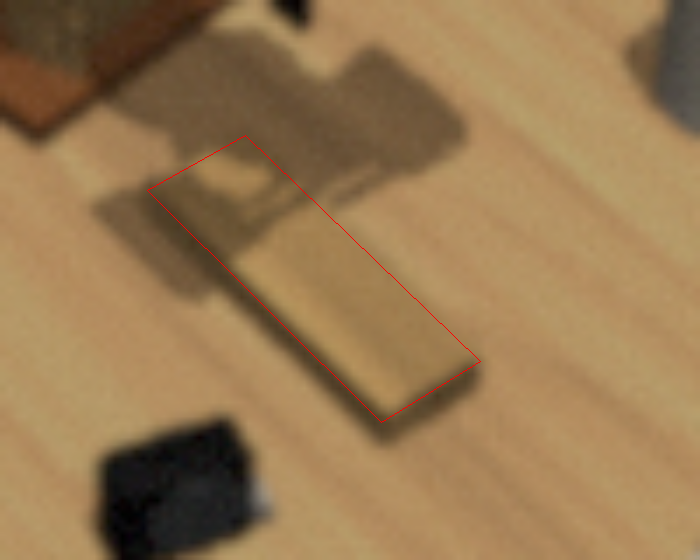

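```bash
python3 -m crank '[{"linear":[0.003,0.03,0],"delta_rot":[0.002,-0.003,0.003],"gripper":100},{"linear":[0,0,0.045],"delta_rot":[0,0,0],"gripper":100},{"linear":[0,0,0.045],"delta_rot":[0,0,0],"gripper":100},{"linear":[0,0,0.045],"delta_rot":[0,0,0],"gripper":100},{"linear":[0,0,0],"delta_rot":[0,0,0],"gripper":100},{"linear":[0,0,0],"delta_rot":[0,0,0],"gripper":100}]'
python3 - <<'E'
from h import *
to((.4955,.026,.007),-1.5746)
c=capture("side");cv2.imwrite("pics/s9.png",cv2.resize(c["img"][160:260,230:350],None,fx=6,fy=6,interpolation=cv2.INTER_CUBIC))
E
```

```text
time_s: 16.55
tcp_pos: [0.4972, 0.0269, 0.08]
ee_rot: [[-0.003, -1.0, 0.003], [-1.0, 0.003, 0.0], [-0.0, -0.003, -1.0]]
wrist_force: [-1.3, 0.5, 0.7]
gripper_width: 0.998
shift [0.0009 0.0019 0.073 ] turn [-0.0031  0.0004  0.001 ]
```

View pics/s9.png

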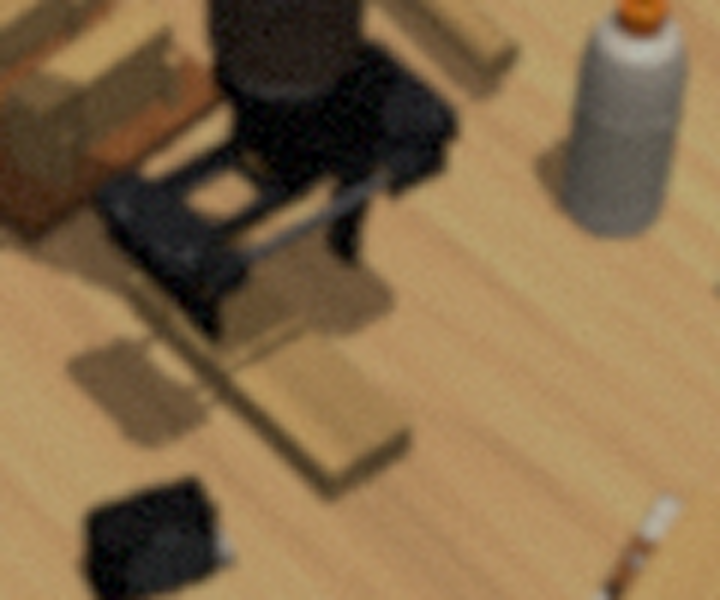

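```bash
python3 -m crank '[{"linear":[0.001,0.002,0.02],"delta_rot":[0,0,0],"gripper":100},{"linear":[0,0,0.02],"delta_rot":[0,0,0],"gripper":100},{"linear":[0,0,0.016],"delta_rot":[0,0,0],"gripper":100},{"linear":[0,0,0],"delta_rot":[0,0,0],"gripper":100}]'
python3 -m crank '[{"linear":[0,0,0.008],"delta_rot":[0,0,0],"gripper":100},{"linear":[0,0,0.008],"delta_rot":[0,0,0],"gripper":100},{"linear":[0,0,0],"delta_rot":[0,0,0],"gripper":100},{"linear":[0,0,0],"delta_rot":[0,0,0],"gripper":0},{"linear":[0,0,0],"delta_rot":[0,0,0],"gripper":0},{"linear":[0,0,0],"delta_rot":[0,0,0],"gripper":0},{"linear":[0,0,0],"delta_rot":[0,0,0],"gripper":0},{"linear":[0,0,0],"delta_rot":[0,0,0],"gripper":0},{"linear":[0,0,0],"delta_rot":[0,0,0],"gripper":0}]'
```

```text
time_s: 17.1
tcp_pos: [0.4942, 0.0258, 0.0237]
ee_rot: [[-0.003, -1.0, 0.002], [-1.0, 0.003, 0.001], [-0.001, -0.002, -1.0]]
wrist_force: [0.4, 0.0, 1.6]
gripper_width: 1.004
time_s: 18.23
tcp_pos: [0.4942, 0.0258, 0.0071]
ee_rot: [[-0.003, -1.0, 0.003], [-1.0, 0.003, 0.001], [-0.001, -0.003, -1.0]]
wrist_force: [2.6, 0.0, 1.6]
gripper_width: 0.687
```

```bash
python3 -m crank '[{"linear":[0,0,0],"delta_rot":[0,0,0],"gripper":0},{"linear":[0,0,0],"delta_rot":[0,0,0],"gripper":0},{"linear":[0,0,-0.02],"delta_rot":[0,0,0],"gripper":0},{"linear":[0,0,-0.035],"delta_rot":[0,0,0],"gripper":0},{"linear":[0,0,-0.035],"delta_rot":[0,0,0],"gripper":0},{"linear":[0,0,-0.035],"delta_rot":[0,0,0],"gripper":0},{"linear":[0,0,-0.03],"delta_rot":[0,0,0],"gripper":0},{"linear":[0,0,0],"delta_rot":[0,0,0],"gripper":0},{"linear":[0,0,0],"delta_rot":[0,0,0],"gripper":0}]'
python3 - <<'E'
from h import *
to((.519,-.266,.16),.351-np.pi)
c=capture("side");cv2.imwrite("pics/s10.png",cv2.resize(c["img"][100:260,200:400],None,fx=4,fy=4,interpolation=cv2.INTER_CUBIC))
E
```

```text
time_s: 19.35
tcp_pos: [0.4915, 0.0252, 0.16]
ee_rot: [[-0.004, -1.0, -0.003], [-1.0, 0.004, -0.0], [0.0, 0.003, -1.0]]
wrist_force: [-0.3, 0.6, -2.9]
gripper_width: 0.691
shift [ 0.2911 -0.0287 -0.    ] turn [ 0.0027 -0.0021  1.2157]
```

View pics/s10.png

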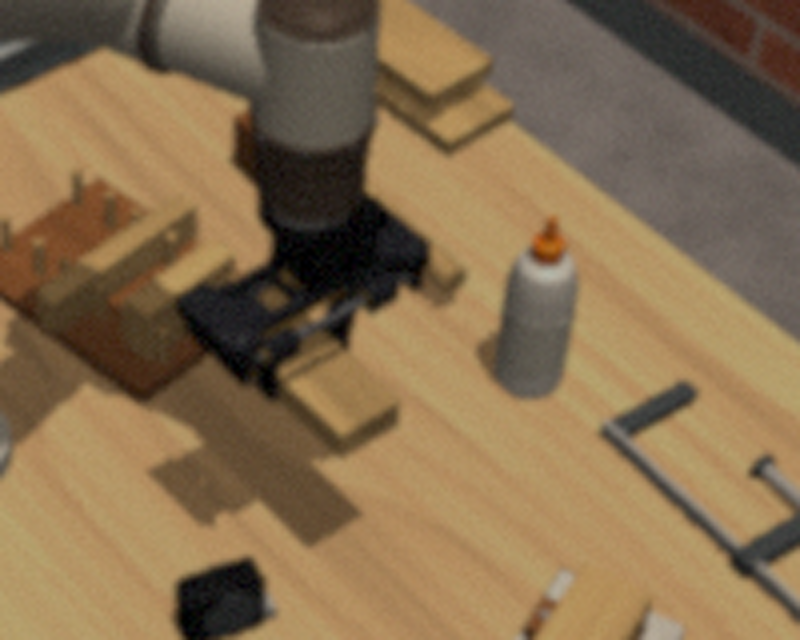

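The caul at about (340,400) is held level. Next I carry it over the pile and turn it.

```bash
python3 -m crank '[{"linear":[0.041,-0.004,0],"delta_rot":[0,0,0],"gripper":0},{"linear":[0.042,-0.004,0],"delta_rot":[0,0,0],"gripper":0},{"linear":[0.042,-0.004,0],"delta_rot":[0,0,0],"gripper":0},{"linear":[0.042,-0.004,0],"delta_rot":[0,0,0],"gripper":0},{"linear":[0.042,-0.004,0],"delta_rot":[0,0,0],"gripper":0},{"linear":[0.042,-0.004,0],"delta_rot":[0,0,0],"gripper":0},{"linear":[0.04,-0.004,0],"delta_rot":[0,0,0],"gripper":0},{"linear":[0,0,0],"delta_rot":[0,0,0],"gripper":0}]'
python3 -m crank '[{"linear":[0,0,0],"delta_rot":[0,0,0.152],"gripper":0},{"linear":[0,0,0],"delta_rot":[0,0,0.152],"gripper":0},{"linear":[0,0,0],"delta_rot":[0,0,0.152],"gripper":0},{"linear":[0,0,0],"delta_rot":[0,0,0.152],"gripper":0},{"linear":[0,0,0],"delta_rot":[0,0,0.152],"gripper":0},{"linear":[0,0,0],"delta_rot":[0,0,0.152],"gripper":0},{"linear":[0,0,0],"delta_rot":[0,0,0.152],"gripper":0},{"linear":[0,0,0],"delta_rot":[0,0,0.152],"gripper":0},{"linear":[0,0,0],"delta_rot":[0,0,0],"gripper":0},{"linear":[0,0,0],"delta_rot":[0,0,0],"gripper":0}]'
python3 - <<'E'
from h import *
to((.519,-.266,.10),.351-np.pi)
c=capture("side");cv2.imwrite("pics/s11.png",cv2.resize(c["img"][190:330,270:420],None,fx=4,fy=4,interpolation=cv2.INTER_CUBIC))
c=capture("top");cv2.imwrite("pics/t11.png",cv2.resize(c["img"][140:260,340:480],None,fx=5,fy=5,interpolation=cv2.INTER_CUBIC))
E
```

```text
time_s: 20.4
tcp_pos: [0.5193, -0.2675, 0.1591]
ee_rot: [[-0.007, -1.0, -0.003], [-1.0, 0.007, 0.001], [-0.001, 0.003, -1.0]]
wrist_force: [0.6, 1.4, -2.2]
gripper_width: 0.689
time_s: 21.65
tcp_pos: [0.52, -0.265, 0.161]
ee_rot: [[-0.938, -0.347, -0.0], [-0.347, 0.938, 0.001], [-0.0, 0.001, -1.0]]
wrist_force: [-0.2, 0.0, -2.7]
gripper_width: 0.689
shift [ 0.0013 -0.0007  0.061 ] turn [0.001  0.0001 0.0031]
```

View pics/s11.png

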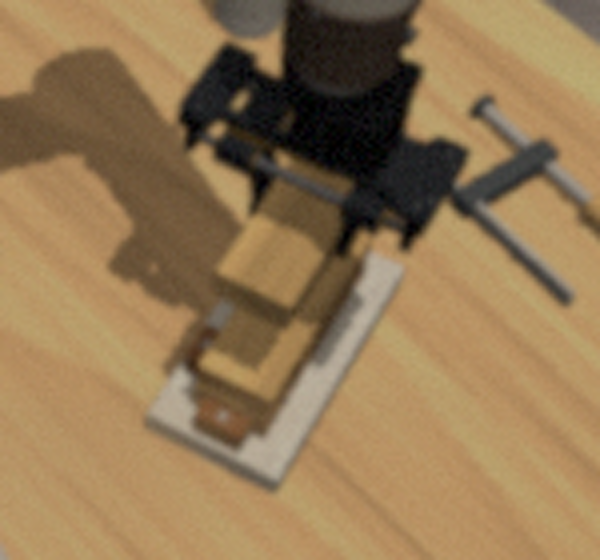

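View pics/t11.png

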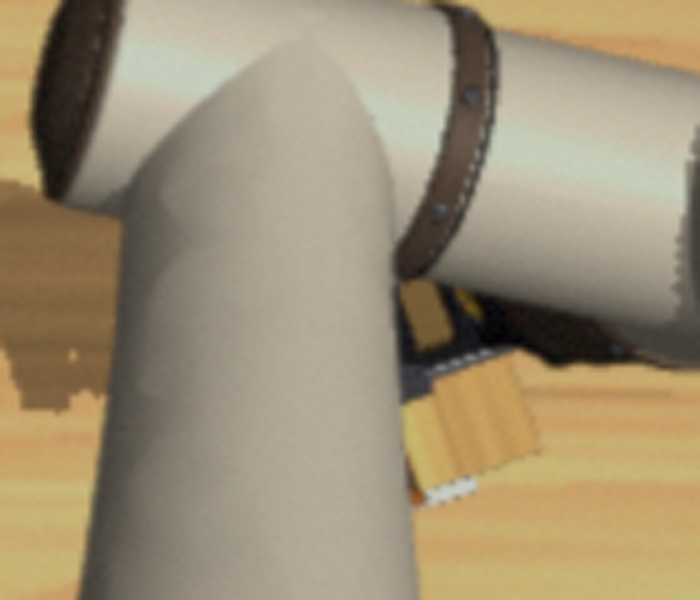

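```bash
python3 - <<'E'
from h import *
d=capture("side")
k=lambda a,s,o:np.array(a)/s+np.array(o)-0.5+.5/s
px=k([(290,310),(218,268)],4,(270,190))
s=r.sense();x,y,z=s["tcp_pos"]
f=lambda p:(proj(d,rect(p[0],p[1],.3545,z+.023,.18,.06))[2:]-px).ravel()
q=least_squares(f,[x,y]);print(q.x,q.fun,s["tcp_pos"])
# bottom left of pile corner check
px2=k([(262,405),(192,368)],4,(270,190))
f=lambda p:(proj(d,rect(p[0],p[1],.351,.072,.18,.06))[2:]-px2).ravel()
q=least_squares(f,[x,y]);print("pile",q.x,q.fun)
E
```

```text
[ 0.52645538 -0.26518043] [ 0.63446229 -0.56095501 -0.64259945  0.55772127] [ 0.52031859 -0.265358    0.16155687]
pile [ 0.51641023 -0.26611963] [ 0.32996195 -0.00221147 -0.3338898  -0.00661199]
```

```bash
python3 -m crank '[{"linear":[0.001,0,0.03],"delta_rot":[0,0,0.003],"gripper":0},{"linear":[0,0,0.03],"delta_rot":[0,0,0],"gripper":0},{"linear":[0,0,0.01],"delta_rot":[0,0,0],"gripper":0},{"linear":[0,0,0],"delta_rot":[0,0,0],"gripper":0},{"linear":[0,0,0],"delta_rot":[0,0,0],"gripper":0}]'
python3 - <<'E'
from h import *
to((.519,-.266,.08),.351-np.pi)
c=capture("side");cv2.imwrite("pics/s12.png",cv2.resize(c["img"][235:315,300:400],None,fx=8,fy=7,interpolation=cv2.INTER_CUBIC) if 0 else cv2.resize(c["img"][240:315,300:390],None,fx=8,fy=8,interpolation=cv2.INTER_CUBIC))
E
```

```text
time_s: 22.42
tcp_pos: [0.5206, -0.2662, 0.0932]
ee_rot: [[-0.94, -0.342, 0.004], [-0.342, 0.94, -0.001], [-0.003, -0.002, -1.0]]
wrist_force: [0.3, -0.3, -2.1]
gripper_width: 0.688
shift [0.0015 0.0008 0.0131] turn [-0.0018  0.0034 -0.002 ]
```

View pics/s12.png

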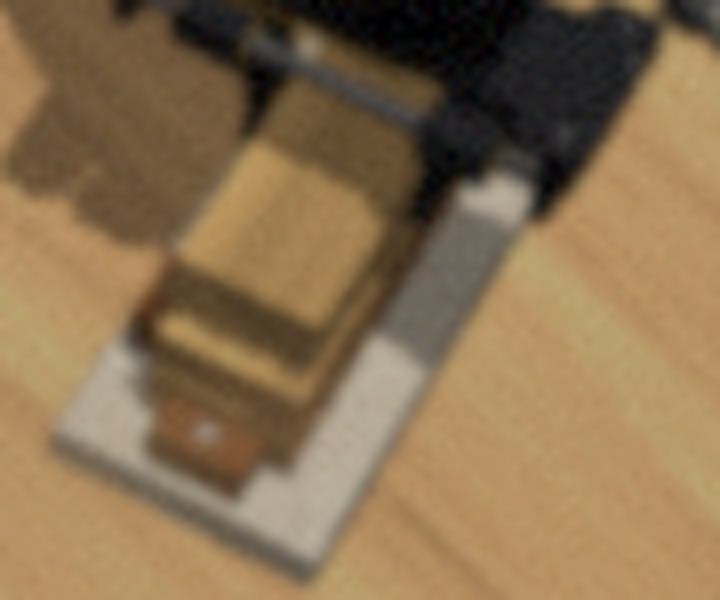

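```bash
python3 - <<'E'
from h import *
d=capture("side")
k=lambda a:np.array(a)/8+np.array((300,240))-0.5+.5/8
s=r.sense();x,y,z=s["tcp_pos"];yw=.349
u=np.array([np.cos(yw),np.sin(yw)]);v=np.array([-u[1],u[0]])
for n,pts,h in(("top",[(322,328),(178,255)],z+.023),("bot",[(312,368),(170,290)],z-.007),("pile",[(300,402),(152,325)],.072),("pile",[(300,402),(152,325)],.078)):
    f=lambda p:(proj(d,rect(p[0],p[1],yw,h,.18,.06))[2:]-k(pts)).ravel()
    q=least_squares(f,[x,y]);e=q.x-[x,y];print(n,h,q.x,"rel tcp along/across",e@u,e@v,np.round(q.fun,1))
E
```

```text
top 0.11614990410897069 [ 0.52709029 -0.26678316] rel tcp along/across 0.006031083299420527 -0.002915599332562665 [ 0.3  0.1 -0.3 -0.1]
bot 0.08614990410897069 [ 0.52977977 -0.2638933 ] rel tcp along/across 0.009546645183806301 -0.0011196396342000958 [ 0.2 -0.3 -0.2  0.3]
pile 0.072 [ 0.52275968 -0.26567274] rel tcp along/across 0.0023412600443684568 -0.0003912314960950046 [-0.2 -0.2  0.2  0.2]
pile 0.078 [ 0.51958273 -0.26819897] rel tcp along/across -0.0015080341648790966 -0.0016787782640960399 [-0.1 -0.2  0.1  0.2]
```

```bash
python3 -m crank '[{"linear":[0.005,0,0.003],"delta_rot":[0,0.003,0],"gripper":0},{"linear":[0,0,0.003],"delta_rot":[0,0,0],"gripper":0},{"linear":[0,0,0],"delta_rot":[0,0,0],"gripper":0},{"linear":[0,0,0],"delta_rot":[0,0,0],"gripper":0}]'; python3 -m crank '[{"linear":[0,0,0.001],"delta_rot":[0,0,0],"gripper":0},{"linear":[0,0,0.001],"delta_rot":[0,0,0],"gripper":0},{"linear":[0,0,0],"delta_rot":[0,0,0],"gripper":0}]'
```

```text
time_s: 23.02
tcp_pos: [0.515, -0.2676, 0.0858]
ee_rot: [[-0.94, -0.342, -0.001], [-0.342, 0.94, -0.001], [0.002, -0.0, -1.0]]
wrist_force: [0.2, 0.1, -2.6]
gripper_width: 0.691
time_s: 23.4
tcp_pos: [0.5148, -0.2676, 0.0837]
ee_rot: [[-0.94, -0.342, -0.002], [-0.342, 0.94, -0.001], [0.002, 0.0, -1.0]]
wrist_force: [1.4, 0.7, -2.3]
gripper_width: 0.687
```

```bash
python3 - <<'E'
from h import *
s=r.sense();print(s["tcp_pos"],s["wrist_force"])
to((.5155,-.267,.08),.351-np.pi)
c=capture("side");cv2.imwrite("pics/s13.png",cv2.resize(c["img"][240:315,300:390],None,fx=8,fy=8,interpolation=cv2.INTER_CUBIC))
E
```

```text
[ 0.51481372 -0.2675557   0.08366652] [ 1.38735778  0.65820115 -2.25063766]
shift [-0.0008  0.0003  0.0037] turn [ 0.0001 -0.0019 -0.0025]
```

View pics/s13.png

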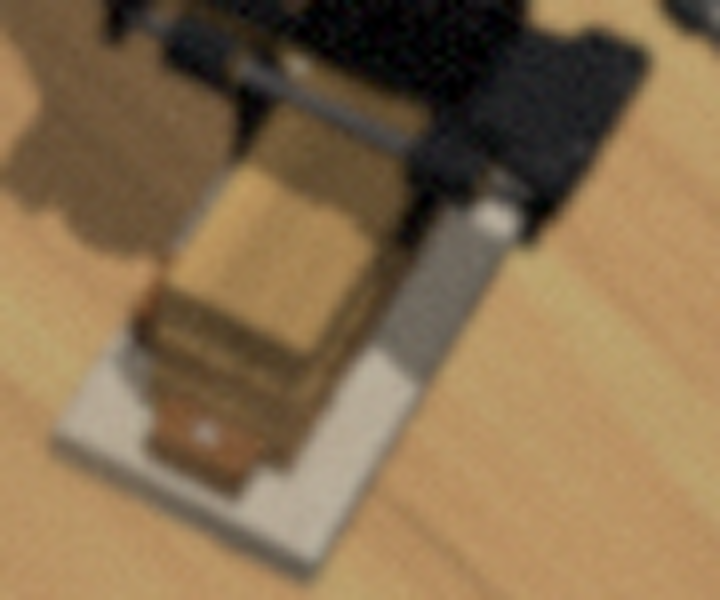

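The caul's near end, (155,325) to (300,390), now lines up with the pile's. I lower it in 1 mm steps and watch the force.

```bash
Z='x'; python3 -m crank '[{"linear":[0,0,0.001],"delta_rot":[0,0,0],"gripper":0},{"linear":[0,0,0.001],"delta_rot":[0,0,0],"gripper":0},{"linear":[0,0,0],"delta_rot":[0,0,0],"gripper":0}]'
```

```text
time_s: 23.82
tcp_pos: [0.515, -0.2676, 0.0825]
ee_rot: [[-0.94, -0.342, -0.001], [-0.342, 0.94, -0.001], [0.001, -0.001, -1.0]]
wrist_force: [-1.5, 1.1, 3.3]
gripper_width: 0.689
```

```bash
python3 -m crank '[{"linear":[0,0,0.001],"delta_rot":[0,0,0],"gripper":0},{"linear":[0,0,0],"delta_rot":[0,0,0],"gripper":0}]'
```

```text
time_s: 24.08
tcp_pos: [0.515, -0.2676, 0.0825]
ee_rot: [[-0.94, -0.342, -0.001], [-0.342, 0.94, -0.001], [0.001, -0.001, -1.0]]
wrist_force: [-4.4, 3.2, 8.5]
gripper_width: 0.687
```

```bash
python3 -m crank '[{"linear":[0,0,0.001],"delta_rot":[0,0,0],"gripper":0},{"linear":[0,0,0],"delta_rot":[0,0,0],"gripper":0}]'
```

```text
time_s: 24.32
tcp_pos: [0.515, -0.2676, 0.0825]
ee_rot: [[-0.94, -0.342, -0.001], [-0.342, 0.94, -0.002], [0.001, -0.001, -1.0]]
wrist_force: [-6.0, 4.7, 13.3]
gripper_width: 0.691
```

It is bearing: the tool stopped at 0.0825 m and the force rose to about 16 N above the hanging reading. I'll relax most of that, let go, and check.

```bash
python3 -m crank '[{"linear":[0,0,-0.001],"delta_rot":[0,0,0],"gripper":0},{"linear":[0,0,-0.001],"delta_rot":[0,0,0],"gripper":0},{"linear":[0,0,0],"delta_rot":[0,0,0],"gripper":0},{"linear":[0,0,0],"delta_rot":[0,0,0],"gripper":0}]'; python3 -m crank '[{"linear":[0,0,0],"delta_rot":[0,0,0],"gripper":85},{"linear":[0,0,0],"delta_rot":[0,0,0],"gripper":85},{"linear":[0,0,0],"delta_rot":[0,0,0],"gripper":85},{"linear":[0,0,0],"delta_rot":[0,0,0],"gripper":85},{"linear":[0,0,0],"delta_rot":[0,0,0],"gripper":85}]'
python3 - <<'E'
from h import *
c=capture("side");cv2.imwrite("pics/s14.png",cv2.resize(c["img"][240:315,300:390],None,fx=8,fy=8,interpolation=cv2.INTER_CUBIC))
E
```

```text
time_s: 24.82
tcp_pos: [0.515, -0.2676, 0.0825]
ee_rot: [[-0.94, -0.342, -0.001], [-0.342, 0.94, -0.001], [0.002, -0.0, -1.0]]
wrist_force: [-3.7, 2.2, 6.6]
gripper_width: 0.682
time_s: 25.45
tcp_pos: [0.5149, -0.2676, 0.0817]
ee_rot: [[-0.94, -0.341, -0.002], [-0.341, 0.94, -0.001], [0.002, -0.0, -1.0]]
wrist_force: [0.0, 1.0, 0.6]
gripper_width: 0.848
```

View pics/s14.png

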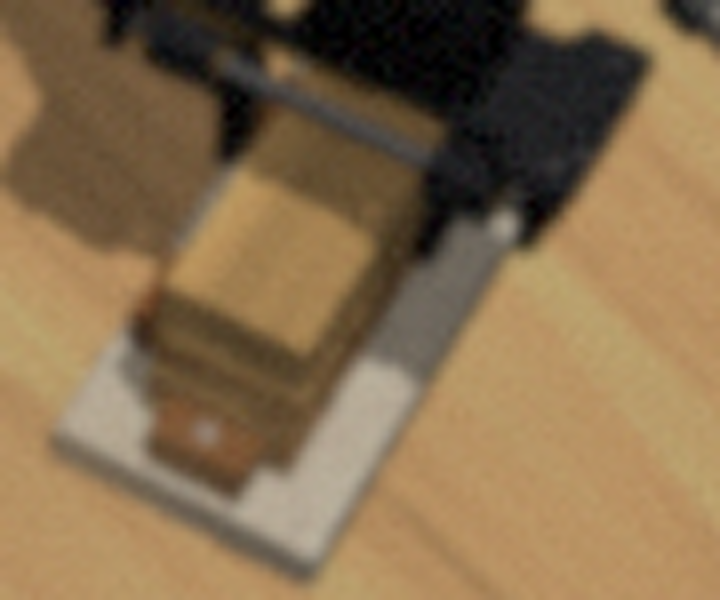

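Both fingers are clear of the caul, which rests at about (290,270). I raise the tool straight up and then move aside for a check.

```bash
python3 -m crank '[{"linear":[0,0,-0.01],"delta_rot":[0,0,0],"gripper":85},{"linear":[0,0,-0.03],"delta_rot":[0,0,0],"gripper":85},{"linear":[0,0,-0.05],"delta_rot":[0,0,0],"gripper":85},{"linear":[0,0,-0.05],"delta_rot":[0,0,0],"gripper":85},{"linear":[0,0.05,0],"delta_rot":[0,0,0],"gripper":85},{"linear":[0,0.05,0],"delta_rot":[0,0,0],"gripper":85},{"linear":[0,0.05,0],"delta_rot":[0,0,0],"gripper":85},{"linear":[0,0.05,0],"delta_rot":[0,0,0],"gripper":85},{"linear":[0,0.05,0],"delta_rot":[0,0,0],"gripper":85},{"linear":[0,0,0],"delta_rot":[0,0,0],"gripper":85}]'
python3 - <<'E'
from h import *
c=capture("side");cv2.imwrite("pics/s15.png",cv2.resize(c["img"][230:315,300:390],None,fx=7,fy=7,interpolation=cv2.INTER_CUBIC))
c=capture("top");cv2.imwrite("pics/t15.png",c["img"]);cv2.imwrite("pics/t15c.png",cv2.resize(c["img"][150:258,355:445],None,fx=5.5,fy=5.5,interpolation=cv2.INTER_CUBIC))
E
```

```text
time_s: 26.75
tcp_pos: [0.429, -0.0304, 0.223]
ee_rot: [[-0.938, -0.346, 0.001], [-0.346, 0.938, 0.0], [-0.001, -0.0, -1.0]]
wrist_force: [0.6, -0.8, -0.0]
gripper_width: 0.85
```

View pics/s15.png

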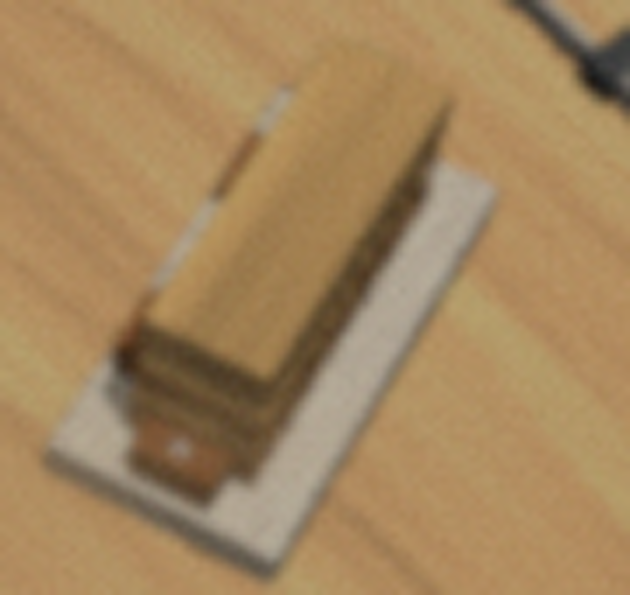

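View pics/t15c.png

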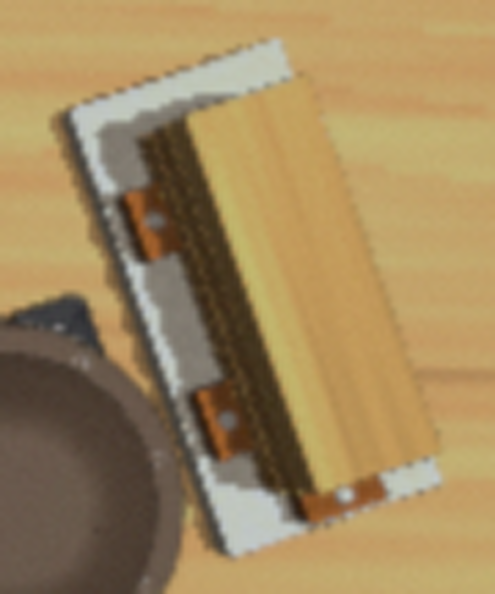

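View pics/t15.png

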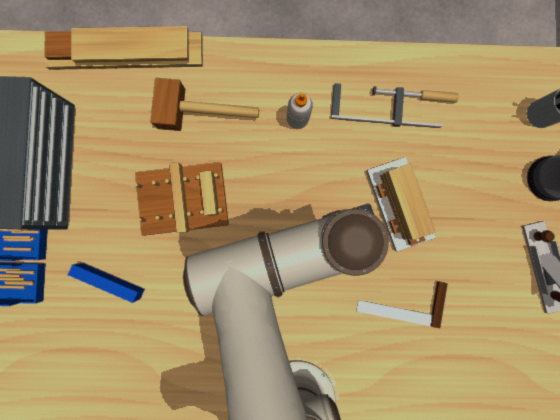

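```bash
python3 - <<'E'
from h import *
c=capture("top");d=capture("side")
k=lambda a,s,o:np.array(a)/s+np.array(o)-0.5+.5/s
print(fit(c,k([(188,118),(308,76),(440,457),(322,494)],5.5,(355,150)),.18,.06,.1055,(.52,-.26,.35)))
print(fit(c,k([(165,125),(287,87),(418,456),(300,496)],5.5,(355,150)),.18,.06,.0755,(.52,-.26,.35)))
print(fit(d,k([(335,38),(453,98),(268,383),(145,325)],7,(300,230)),.18,.06,.1055,(.52,-.26,.35)))
print(fit(d,k([(310,50),(437,100),(268,392),(135,325)],7,(300,235)),.18,.06,.0755,(.52,-.26,.35)))
print(r.sense()["wrist_force"])
E
```

```text
(array([ 0.51799276, -0.26458035,  0.34360097]), np.float64(0.9037795936923203))
(array([ 0.51789035, -0.2647577 ,  0.35014178]), np.float64(0.4728253903883797))
(array([ 0.51840406, -0.27007669,  0.34817501]), np.float64(0.7598690975007685))
(array([ 0.51720672, -0.26882409,  0.37867496]), np.float64(1.0981669651182528))
[-0.48028256  0.28213924 -0.07321147]
```

Each camera puts the caul within about 2 mm of the pile, and its yaw agrees to within 0.01 rad in the top view. The rack and the other items in view look unmoved, so I'm handing the job in.

```bash
python3 -c "
from station import workorder
print(workorder.finish_job())"
```

```text
the job is handed in; nothing more can be done
None
```

The caul is on the pile and released, and the job was handed in soon after 26.75 s on the robot's clock; the hand-in reports no verdict.

- **Rack:** I took the thick 180 mm caul from the left slot.
- **Laying flat:** My first tilt, outward, ran into a wrist singularity and drifted. I undid it in the air and tilted inward 40° instead. I let go with the caul's lower edge just above the bench, drew the tool back so it fell flat, then took it again across its width.
- **Placing:** I lowered it in 1 mm steps until it bore at about 16 N, which puts the pile top about 75 mm above the bench. I then eased off, let go and withdrew.

**Last checks**
- **Position:** The caul was within about 2 mm of the pile's centre in each camera.
- **Yaw:** The top camera agreed to 0.007 rad. The side fit differed by 0.03 rad, mainly because one far corner of the pile was hard to read.
- **Camera disagreement:** The two cameras differ by about 5 mm on absolute position, which cancels out when comparing caul to pile.
- **Surroundings:** The other two pieces are still in the rack. The glue, clamp, mallet and square look unmoved. In the last top picture the arm hid where the tape measure and tape roll had been; both looked in place in earlier pictures.
- **Contact:** After letting go, the wrist force was about zero.

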